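# Put the hose reducers on their rack in order of size

## Task

Put the four grey hose reducers away on the wooden rack, one over each cone post, in order of size: the largest on the cone next to the tall end post, then step by step down to the smallest on the cone next to the low end button. Each must stand upright, wide foot down on the board, with the cone inside it, and be let go.

Things in the scene. Friction and masses are not known exactly. Their poses are not given: they have to be found in the camera images.
- sleeve_small_centre (a point): the smallest of four loose grey plastic tapered hose reducers (plain open tubes, standing upright, wide foot down, narrow end up): foot 44 mm across, tapering evenly to 34 mm across at the top, 56 mm high, wall 3 mm. The point is on its axis, half-way up (28 mm above its underside); z is its axis, up
- sleeve_medium_centre (a point): the second smallest of four loose grey plastic tapered hose reducers (plain open tubes, standing upright, wide foot down, narrow end up): foot 50 mm across, tapering evenly to 40 mm across at the top, 70 mm high, wall 3 mm. The point is on its axis, half-way up (35 mm above its underside); z is its axis, up
- sleeve_large_centre (a point): the second largest of four loose grey plastic tapered hose reducers (plain open tubes, standing upright, wide foot down, narrow end up): foot 56 mm across, tapering evenly to 46 mm across at the top, 84 mm high, wall 3 mm. The point is on its axis, half-way up (42 mm above its underside); z is its axis, up
- sleeve_largest_centre (a point): the largest of four loose grey plastic tapered hose reducers (plain open tubes, standing upright, wide foot down, narrow end up): foot 62 mm across, tapering evenly to 52 mm across at the top, 98 mm high, wall 3 mm. The point is on its axis, half-way up (49 mm above its underside); z is its axis, up
- post_a: number 1 in the row of four equal light wooden cone posts on the rack, 75 mm apart, over which the reducers stand loosely: 28 mm across at the bottom, 41 mm high, blunt tip 7 to 10 mm across. Origin: centre of its underside, on the top face of the rack's board, which is 14 mm above the table
- post_b: number 2 in the row of four equal light wooden cone posts on the rack, 75 mm apart, over which the reducers stand loosely: 28 mm across at the bottom, 41 mm high, blunt tip 7 to 10 mm across. Origin: centre of its underside, on the top face of the rack's board, which is 14 mm above the table
- post_c: number 3 in the row of four equal light wooden cone posts on the rack, 75 mm apart, over which the reducers stand loosely: 28 mm across at the bottom, 41 mm high, blunt tip 7 to 10 mm across. Origin: centre of its underside, on the top face of the rack's board, which is 14 mm above the table
- post_d: number 4 in the row of four equal light wooden cone posts on the rack, 75 mm apart, over which the reducers stand loosely: 28 mm across at the bottom, 41 mm high, blunt tip 7 to 10 mm across. Origin: centre of its underside, on the top face of the rack's board, which is 14 mm above the table
- tall_end: the tall dark wooden end post of the rack, in line with the row of cones, 60 mm beyond the outermost cone at one end (beyond post_a or beyond post_d, it varies): 30 mm across, 90 mm high. Origin: centre of its underside, on the board
- low_end: the low dark wooden end button of the rack, 60 mm beyond the outermost cone at the other end: 30 mm across, 20 mm high. Origin: centre of its underside, on the board. The board (380 x 78 x 14 mm) reaches about 18 mm beyond both end pieces and is fixed

How it is judged:
By the outcome, as a careful person would: the job done as asked, in the order asked, and still so for the second after the job is handed in, with the robot touching nothing.
It also fails if it takes over 93 s, if anything falls off the work surface, if the arm or the gripper's body presses on something with over 40 N, if the wrist force passes 120 N, or if a joint passes its speed limit or range.

## Robot

A 6-joint arm with a two-finger parallel gripper is mounted at the origin on a cart in front of the work surface, level with it; the furniture and walls round the work are solid. World frame = base frame: x ahead of the robot, y to its left, z up, the work surface at z = 0. Lengths are in m, angles in degrees, forces in N, time in s.
With the tool pointing down it reaches from about 0.35 to 0.875 m from the base axis. Payload 4.2 kg.
Tool frame: the origin (TCP) lies midway between the tips of the shut fingers; the grasp point (between the pads) lies 19 mm behind it; y points along the fingers, z is the direction in which the jaws open and shut, and the axes are right-handed (so a half turn about y gives the same grasp; the last joint's range is limited). The gripper opens to 87 mm and grips with 3 to 60 N. Pads are 19 mm wide; open, the fingers measure 117 mm over their backs; the gripper's body (75 mm by 190 mm) begins 51 mm behind the grasp point.
Start: joints at [85.692, 22.042, 0.453, 0, -68.411, -14.817], TCP at [0.205, 0.59, 0.196] pointing down, gripper open.
Joint ranges: [-179.83, 179.83], [-69.29, 118.12], [-61.27, 80.66], [-181.25, 117.63], [-171.15, -9.14], [-177.46, 177.46]. Speed limits (degrees/s): [159.86, 159.86, 180, 180, 180, 180].

## Interface

Orientations are given as [roll, pitch, yaw] about the fixed x, y, z axes, in that order (R = Rz(yaw) Ry(pitch) Rx(roll)).
In Python, from workcell import env gives the robot as it stands. The module is installed in compiled form; this text tells all that it offers. Calls block until the motion is done:
- env.goto(position, orientation): joint-space move of the TCP to a pose.
- env.move_straight(position, rotation=None, rate=0.15, force_limit=None): straight line of the TCP; rotation=None keeps the orientation; rate is the mean speed in m/s. With force_limit (N) it stops when the force on the tool has changed by that much, and returns True; else False.
- env.set_joints(angles): joint-space move.
- env.gripper_to(opening, grasp_force=None): opening from 0.0 (shut) to 1.0 (fully open); grasp_force is the grip in N (None keeps the last); returns when the fingers have stopped.
- env.dwell(seconds).
- env.inverse_kinematics(position, orientation): joint angles nearest the present ones, or None.
- env.read_state(): the state.
- env.grab_frame(name): name is "scene" or "top"; returns a dict with "image" (420x560x3 uint8, blue, green, red), "fx", "fy", "cx", "cy" (pixels), "position" and "orientation" of the camera in the world. Camera axes: x right, y up, looking along -z (the intrinsics and any distortion apply to the point x, -y, -z); pixel columns grow to the right and rows downward; lengths in m; the calibration is good to about 2 mm. A picture is of the moment at which its call begins. There is no depth.
A pose or a line that the arm cannot do raises env.Unreachable and nothing moves.
- env.close_job(): hands the job in, once; it reports no verdict.
Trained networks look in a picture, given as the dict that the camera call returned (one of the last four; its "shot" number tells which), for a name from the list of things; names that differ only in an ending like _2 or _b are one class to them, and where a whole thing is asked for, a point or a joint stands for the part that bears it (a point fixed in the world has none). Each returns a list of dicts, best first, with "score" (0 to 1); they miss things now and then, are a little off and sometimes report something else, mostly with a low value. They report only what shows in the picture. A call takes as long as a camera call.
- env.search_frame(picture, thing): "xyz" ([x, y, z] in m, in world coordinates, good to about 4 mm: the middle of the surface that is visible of it).
- env.trace(picture, thing): "mask" (420x560 bool, what is visible of it).
The state is a dict: "clock": time; "joint_positions": joint angles; "qvel": joint speeds; "joint_torque": joint torques, N m; "position": TCP position; "tool_rot": TCP orientation; "force": force on the tool from outside, world axes, zero at the start; "wrist_torque": the same for the moment, N m; "opening": opening from 0.0 (shut) to 1.0 (fully open).
Only numpy, scipy, OpenCV 4.12 (cv2) and the standard library are available. Lean on these libraries where they do the work, as an engineer would, in place of code of your own. Each camera call takes 0.05 s, during which the arm holds its last target. There are 200 camera calls.

## Working session

There is one attempt and no reset: what is moved stays moved. The work goes in short steps, each a Python script; the robot and the scene stay as the last script left them, time stands still between calls to the robot, and variables do not carry over. Pictures are saved under pics/ and viewed, about 12 in all and at most 16, crops included, and the job is handed in when it is done.

```bash
mkdir -p pics
python3 - <<'E'
from workcell import env
import cv2
s=env.read_state();print({k:s[k] for k in('clock','position','tool_rot','opening','force')})
for n in('scene','top'):
    p=env.grab_frame(n);cv2.imwrite(f'pics/{n}0.png',p['image'])
    print(n,[p[k] for k in('fx','fy','cx','cy','position','orientation')],[k for k in p])
    for t in('sleeve_small_centre','sleeve_medium_centre','sleeve_large_centre','sleeve_largest_centre','post_a','tall_end','low_end'):
        print(t,[(d['xyz'] if isinstance(d['xyz'],list) else d['xyz'].round(4).tolist(),round(float(d['score']),2)) for d in env.search_frame(p,t)])
E
```

```text
{'clock': 0.0, 'position': array([0.20453334, 0.58987731, 0.1944519 ]), 'tool_rot': array([-8.98734763e+01,  3.86267423e-03,  1.60861669e+02]), 'opening': 1.0019848377823093, 'force': array([-0.49602444, -0.34893006, -0.03865516])}
scene [479.892122227946, 479.892122227946, 277.31028625622224, 209.08776180422103, array([0.21932921, 0.65502166, 0.83839197]), array([  43.60892252,   -0.78330428, -152.62206662])] ['image', 'fx', 'fy', 'cx', 'cy', 'position', 'orientation', 'shot']
sleeve_small_centre [([0.4273, -0.1618, 0.0311], 0.79), ([0.6065, -0.2023, 0.0331], 0.2)]
sleeve_medium_centre [([0.4435, -0.0346, 0.0419], 0.6)]
sleeve_large_centre [([0.4485, -0.3184, 0.0517], 0.79)]
sleeve_largest_centre [([0.4283, 0.3145, 0.0523], 0.58)]
post_a [([0.6015, 0.0207, 0.0302], 0.46)]
tall_end [([0.599, 0.0859, 0.0683], 0.67)]
low_end [([0.6154, -0.2586, 0.0254], 0.51)]
top [399.93841945176416, 399.93841945176416, 279.2036413304534, 197.92282430270092, array([ 0.46500537, -0.02597152,  1.16188318]), array([  5.50992509,   0.60343424, -88.39248143])] ['image', 'fx', 'fy', 'cx', 'cy', 'position', 'orientation', 'shot']
sleeve_small_centre []
sleeve_medium_centre [([0.4524, -0.0437, 0.0646], 0.64)]
sleeve_large_centre [([0.4555, -0.3255, 0.0497], 0.54)]
sleeve_largest_centre []
post_a [([0.6118, -0.1345, 0.0386], 0.52)]
tall_end [([0.5975, 0.0702, 0.1037], 0.58)]
low_end []
```

View pics/scene0.png

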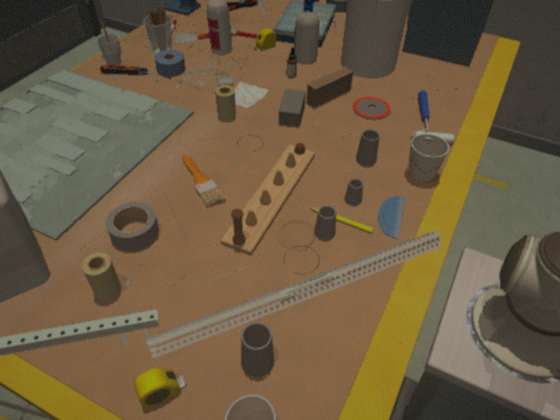

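View pics/top0.png

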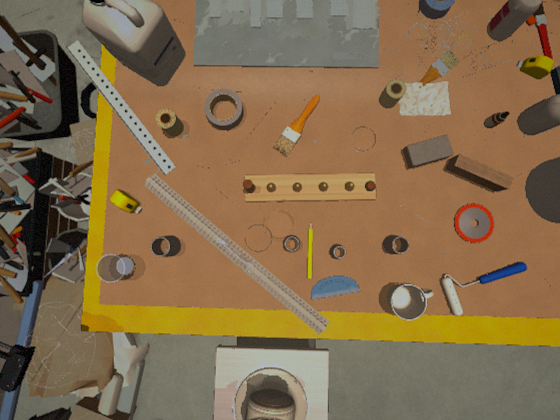

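The top view shows the rack at row 186: the tall post is at col 250, the cones at 270–350 and the button at 371. The reducers' tops are at (165,245) largest, (292,243) medium, (338,251) small and (398,243) large. Next I'll fit silhouette models to the traced masks.

```bash
cat > h.py <<'E'
from workcell import env
import numpy as np, cv2
from scipy.spatial.transform import Rotation as R
from scipy.optimize import least_squares, minimize
DIM=dict(small=(.022,.017,.056),medium=(.025,.020,.070),large=(.028,.023,.084),largest=(.031,.026,.098))
def proj(p,X):
    c=(np.atleast_2d(X)-p['position'])@R.from_euler('xyz',p['orientation'],degrees=True).as_matrix()
    return np.c_[p['cx']+p['fx']*c[:,0]/-c[:,2], p['cy']-p['fy']*c[:,1]/-c[:,2]]
A=np.linspace(0,2*np.pi,48,endpoint=False)
def cone(x,y,z0,rb,rt,h):
    r=lambda q,z:np.c_[x+q*np.cos(A),y+q*np.sin(A),np.full(48,z)]
    return np.r_[r(rb,z0),r(rt,z0+h)]
def hull(p,X,s=4):
    m=np.zeros((420*s,560*s),np.uint8)
    pts=cv2.convexHull((proj(p,X)*s+s/2).astype(np.int32)); cv2.fillConvexPoly(m,pts,1)
    return m
def cent(p,X):
    c=cv2.convexHull(proj(p,X).astype(np.float32)); M=cv2.moments(c)
    return np.array([M['m10'],M['m01']])/M['m00'], M['m00']
def mcent(m):
    v,u=np.nonzero(m); return np.array([u.mean(),v.mean()]), m.sum()
E
python3 - <<'E'
from h import *
P=[env.grab_frame('scene'),env.grab_frame('top')]
tr=lambda p,t:[d for d in env.trace(p,t)]
for n,(rb,rt,h) in DIM.items():
    obs=[]
    for p in P:
        for d in tr(p,f'sleeve_{n}_centre'):
            c,a=mcent(d['mask']); print(n,p['shot'],c.round(1),a,round(float(d['score']),2))
for t in('post_a','tall_end','low_end'):
    for p in P:
        for d in tr(p,t):
            c,a=mcent(d['mask']); print(t,p['shot'],c.round(1),a,round(float(d['score']),2))
ims=[cv2.resize(P[0]['image'][130:260,220:390],None,fx=4,fy=4,interpolation=2),cv2.resize(P[1]['image'][165:270,140:420],None,fx=2.8,fy=2.8,interpolation=2)]
cv2.imwrite('pics/c_s.png',ims[0]);cv2.imwrite('pics/c_t.png',ims[1])
E
```

```text
small 3 [354.1 192.6] 403 0.85
small 4 [334. 250.] 75 0.59
medium 3 [325.5 223.2] 602 0.65
medium 4 [288.1 242.6] 97 0.54
large 3 [368.  148.9] 638 0.91
large 4 [395.7 244.3] 354 0.65
largest 3 [256.9 350.3] 1586 0.93
largest 4 [165.8 245. ] 521 0.69
post_a 3 [251.  219.1] 144 0.48
post_a 3 [265.2 198. ] 104 0.41
post_a 4 [297.3 186.3] 60 0.64
post_a 4 [271.4 187. ] 54 0.62
post_a 4 [323.3 186. ] 54 0.59
post_a 4 [349.2 185.4] 76 0.5
tall_end 3 [238.  226.8] 362 0.78
tall_end 3 [290.6 160.6] 118 0.62
tall_end 4 [249.4 185.6] 108 0.64
low_end 3 [299.5 149.2] 115 0.47
low_end 4 [369.9 185. ] 91 0.52
```

View pics/c_t.png

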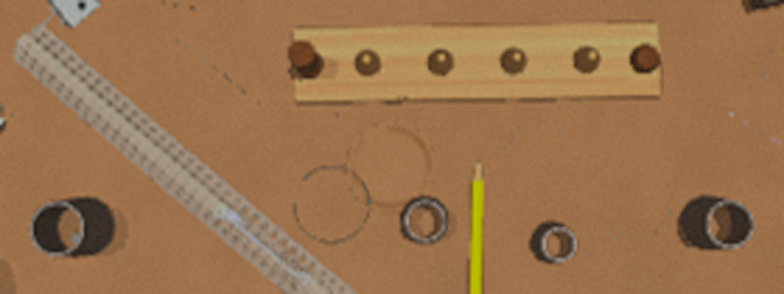

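View pics/c_s.png

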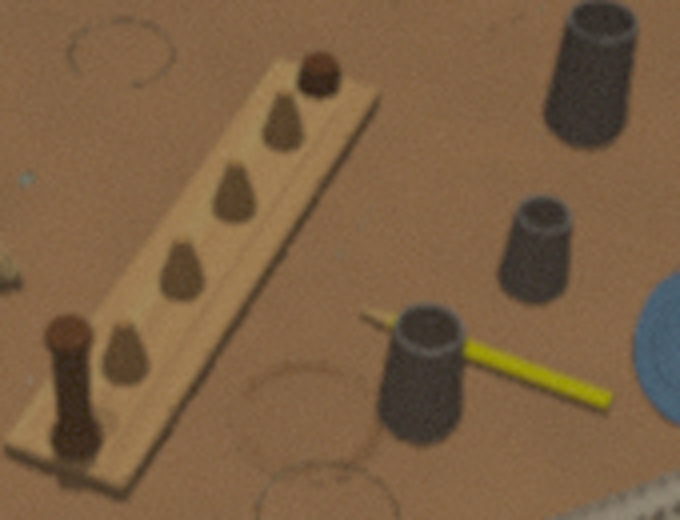

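Run:
```python
from h import *
S,T=env.grab_frame('scene'),env.grab_frame('top')
scene=dict(small=(354.1,192.6),medium=(325.5,223.2),large=(368,148.9),largest=(256.9,350.3))
rimT=dict(small=(338.6,251.8),medium=(291.8,243.6),large=(400.7,245),largest=(161.1,246.4))
x0=dict(small=(.43,-.16),medium=(.45,-.04),large=(.45,-.32),largest=(.43,.31))
for n,(rb,rt,h) in DIM.items():
    f1=lambda q:cent(S,cone(*q,0,rb,rt,h))[0]-scene[n]
    f2=lambda q:(proj(T,[q[0],q[1],h])[0]-rimT[n])
    a,b=[least_squares(f,x0[n]).x for f in(f1,f2)]
    c=least_squares(lambda q:np.r_[f1(q),f2(q)],x0[n])
    print(n,'scene',a.round(4),'top',b.round(4),'both',c.x.round(4),'res',c.fun.round(1),'area',cent(S,cone(*a,0,rb,rt,h))[1])
offs=np.array([-172.5,-112.5,-37.5,37.5,112.5,172.5])/1000
obsT=[(249.4,185.6),(271.4,187),(297.3,186.3),(323.3,186),(349.2,185.4),(369.9,185)]
obsS=[(238,226.8),(251,219.1),(265.2,198),(278.75,177.3),(290.6,160.6),(299.5,149.2)]
dims=[(.015,.015,.09)]+[(.014,.004,.041)]*4+[(.015,.015,.02)]
def res(q,which):
    r=[]
    for o,d,t,s in zip(offs,dims,obsT,obsS):
        X=cone(q[0]+o*np.cos(q[2]),q[1]+o*np.sin(q[2]),.014,*d)
        if 'T' in which:r.append(cent(T,X)[0]-t)
        if 'S' in which:r.append(cent(S,X)[0]-s)
    return np.array(r).ravel()
for w in('T','S','TS'):
    f=least_squares(res,(.605,-.09,-1.57),args=(w,),loss='soft_l1'); print(w,f.x.round(4),f.fun.round(1).tolist())
print('posts tall->low',[[round(float(f.x[0]+o*np.cos(f.x[2])),4),round(float(f.x[1]+o*np.sin(f.x[2])),4)] for o in offs])
```

```text
small scene [ 0.427  -0.1758] top [ 0.4276 -0.1781] both [ 0.4273 -0.1772] res [ 0.1 -0.4 -0.3  0.1] area 416.87497888086364
medium scene [ 0.4467 -0.0451] top [ 0.4465 -0.0492] both [ 0.4468 -0.0474] res [ 0.4 -0.7 -0.7 -0.1] area 652.5454533081502
large scene [ 0.4502 -0.3315] top [ 0.4512 -0.3394] both [ 0.451  -0.3372] res [ 0.4 -1.3 -0.8  0.1] area 693.2789576663636
largest scene [0.4295 0.3046] top [0.4298 0.2974] both [0.4296 0.3022] res [ 0.6 -1.1 -1.8  0. ] area 1598.0150089454837
T [ 0.6115 -0.0994 -1.5202] [-0.4, -0.2, -0.1, 0.2, -0.1, 0.3, -0.1, 0.0, 0.0, -0.0, 0.9, -0.6]
S [ 0.609  -0.0942 -1.5328] [-0.3, -0.6, -0.1, -0.0, 0.1, 0.1, -0.1, 1.5, 0.3, 0.4, 0.6, -0.9]
TS [ 0.6106 -0.0973 -1.5285] [-1.1, -0.4, 0.1, -1.7, -0.8, 0.2, 0.2, -1.1, -0.8, 0.5, 0.3, -0.9, -0.8, 0.4, -0.1, 0.5, -0.7, 0.6, 0.2, -0.6, 0.2, 0.2, 0.3, -1.8]
posts tall->low [[0.6033, 0.075], [0.6058, 0.0151], [0.609, -0.0599], [0.6122, -0.1348], [0.6154, -0.2097], [0.6179, -0.2697]]
```

```bash
cat >> h.py <<'E'
POST=dict(largest=(.6058,.0151),large=(.609,-.0599),medium=(.6122,-.1348),small=(.6154,-.2097))
PICK=dict(small=(.4273,-.1772),medium=(.4468,-.0474),large=(.451,-.3372),largest=(.4296,.3022))
G=dict(small=.036,medium=.046,large=.058,largest=.070)
O=[-90,0,-87.6]; HI=.22
def st(tag):
    s=env.read_state(); print(tag,'t',round(s['clock'],1),'pos',s['position'].round(4),'F',s['force'].round(1),'open',round(s['opening'],3))
def pick(n):
    x,y=PICK[n]; g=G[n]-.019
    env.gripper_to(1.0); env.goto([x,y,max(HI,.15+g)],O); env.move_straight([x,y,g+.05],rate=.25)
    hit=env.move_straight([x,y,g],rate=.12,force_limit=10); print('hit',hit)
    env.gripper_to(0.0,20); st('gripped '+n)
def lift(n):
    x,y=PICK[n]; env.move_straight([x,y,HI],rate=.25); st('lifted')
def over(n,dx=0,dy=0):
    x,y=POST[n]; env.goto([x+dx,y+dy,HI],O); env.move_straight([x+dx,y+dy,G[n]-.019+.014+.05],rate=.25); st('over')
def put(n,dx=0,dy=0):
    x,y=POST[n]; g=G[n]-.019+.014
    hit=env.move_straight([x+dx,y+dy,g+.001],rate=.07,force_limit=8); st(f'down hit={hit}')
def release(n):
    env.gripper_to(1.0); p=env.read_state()['position']; env.move_straight([p[0],p[1],HI],rate=.25); st('up')
E
python3 - <<'E'
from h import *
for n in DIM:
    for q in(PICK[n],POST[n]): 
        for O2 in (O,[-90,0,92.4]):
            j=env.inverse_kinematics([*q,.05],O2); print(n,O2[2],None if j is None else np.round(j,0))
pick('medium'); lift('medium'); over('medium')
for c in('scene','top'):cv2.imwrite(f'pics/m_{c}.png',env.grab_frame(c)['image'])
a=cv2.imread('pics/m_scene.png')[90:290,180:440];b=cv2.imread('pics/m_top.png')[130:270,200:460]
cv2.imwrite('pics/m.png',np.vstack([cv2.resize(a,(520,400)),cv2.resize(b,(520,280))])[:600+80])
E
```

```text
small -87.6 [  -2.   16.  -33.    0.  -41. -175.]
small 92.4 [ -2.  16. -33.   0. -41.   5.]
small -87.6 [  -5.   32.   -6.    0.  -52. -173.]
small 92.4 [ -5.  32.  -6.   0. -52.   7.]
medium -87.6 [ 15.  15. -35.   0. -40. 168.]
medium 92.4 [ 15.  15. -35.   0. -40. -12.]
medium -87.6 None
medium 92.4 [  2.  30. -10.   0. -51.   0.]
large -87.6 [ -20.   25.  -19.   -0.  -46. -157.]
large 92.4 [-20.  25. -19.   0. -46.  23.]
large -87.6 [ 10.  29. -12.   0. -50. 173.]
large 92.4 [ 10.  29. -12.   0. -50.  -7.]
largest -87.6 [ 53.  21. -24.   0. -44. 130.]
largest 92.4 [ 53.  21. -24.  -0. -44. -50.]
largest -87.6 [ 17.  28. -13.   0. -49. 166.]
largest 92.4 [ 17.  28. -13.   0. -49. -14.]
hit False
gripped medium t 6.7 pos [ 0.4468 -0.0474  0.027 ] F [-0.5  0.4 -0.8] open 0.476
lifted t 7.7 pos [ 0.4456 -0.0475  0.2185] F [ 0.   0.1 -0.8] open 0.469Traceback (most recent call last):
  File "<stdin>", line 6, in <module>
  File "h.py", line 36, in over
    x,y=POST[n]; env.goto([x+dx,y+dy,HI],O); env.move_straight([x+dx,y+dy,G[n]-.019+.014+.05],rate=.25); st('over')
                 ~~~~~~~~^^^^^^^^^^^^^^^^^^
workcell.Unreachable: the arm cannot take that pose within its joint ranges
```

The grasp worked, but the −87.6° yaw can't be reached at that post. Yaw 92.4° is the same grasp with jaw axis reversed and works everywhere, so I'll switch to it.

```bash
sed -i 's/O=\[-90,0,-87.6\]/O=[-90,0,92.4]/' h.py
cat >> h.py <<'E'
def snap(name,s=(90,290,180,440),t=(130,270,200,460)):
    a=env.grab_frame('scene')['image'][s[0]:s[1],s[2]:s[3]];b=env.grab_frame('top')['image'][t[0]:t[1],t[2]:t[3]]
    cv2.imwrite(f'pics/{name}.png',np.vstack([cv2.resize(i,(455,round(455*i.shape[0]/i.shape[1])),interpolation=2) for i in(a,b)]))
E
python3 - <<'E'
from h import *
over('medium'); snap('m')
E
```

```text
over t 10.8 pos [ 0.6134 -0.135   0.0923] F [ 0.3 -0.   0.2] open 0.475
```

View pics/m.png

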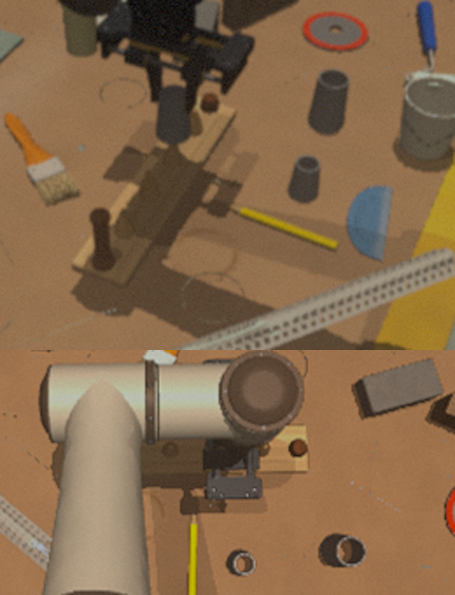

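The gripper holds the medium reducer upright. It hangs over the third cone, with its foot at about (172,148) in the crop. Lowering now.

Run:
```python
from h import *
put('medium'); snap('m2',t=(130,270,200,460))
```

```text
down hit=True t 11.6 pos [ 0.6108 -0.1349  0.041 ] F [-0.7  0.3  5.3] open 0.474
```

View pics/m2.png

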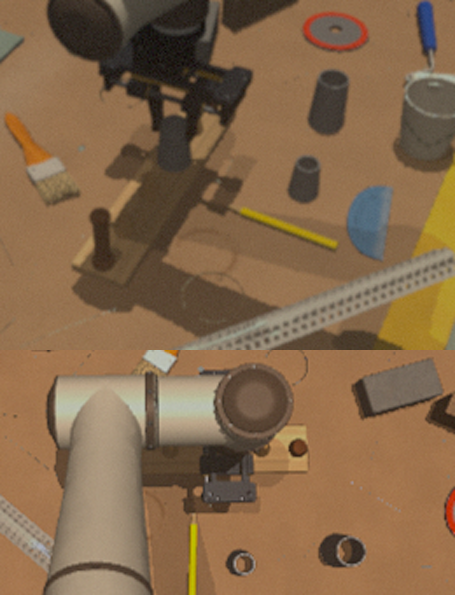

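The reducer came down to z = 41 mm, exactly board level, so it's seated over the cone. I'll release it and move on to small and large.

Run:
```python
from h import *
release('medium')
pick('small'); lift('small'); snap('s0'); over('small'); put('small')
```

```text
up t 13.6 pos [ 0.6088 -0.1344  0.2183] F [-0.3  0.4 -0.1] open 1.002
hit False
gripped small t 16.8 pos [ 0.4273 -0.1772  0.0169] F [-0.4  0.4  0.4] open 0.398
lifted t 17.8 pos [ 0.4261 -0.1769  0.2185] F [-0.4  0.3 -1.5] open 0.393
over t 19.4 pos [ 0.6163 -0.21    0.0833] F [0.1 0.1 0.6] open 0.393
down hit=True t 20.1 pos [ 0.614  -0.2096  0.031 ] F [-0.7  0.7  3.8] open 0.396
```

View pics/s0.png

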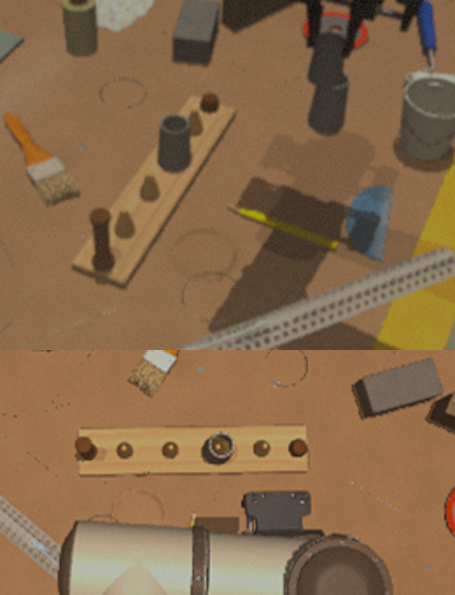

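Medium stands upright on the third cone, at (174,145) in the scene crop, with the cone tip visible inside it in the top view. Small also came down to board level (z = 31 mm). I'll release it and do large, then largest.

Run:
```python
from h import *
release('small')
pick('large'); lift('large'); snap('l0'); over('large'); put('large')
```

```text
up t 22.1 pos [ 0.6122 -0.209   0.2182] F [ 0.1  0.1 -0.8] open 1.003
hit False
gripped large t 25.1 pos [ 0.4512 -0.3373  0.0391] F [ 0.1 -0.2  1.3] open 0.545
lifted t 26.0 pos [ 0.4499 -0.3365  0.2181] F [-0.3 -0.5 -1.7] open 0.544
over t 27.9 pos [ 0.61   -0.061   0.1042] F [ 0.  -0.1 -1. ] open 0.544
down hit=False t 28.8 pos [ 0.6093 -0.0598  0.0539] F [0.7 0.2 0.1] open 0.543
```

View pics/l0.png

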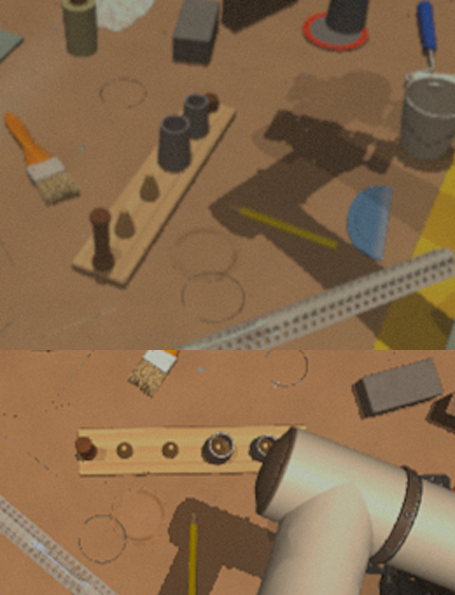

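Small stands on the fourth cone. Large has reached its target depth with no unexpected force.

Run:
```python
from h import *
release('large')
pick('largest'); lift('largest'); snap('L0'); over('largest'); put('largest')
```

```text
up t 30.5 pos [ 0.6079 -0.0597  0.2183] F [-0.   0.1 -0.2] open 1.004
hit False
gripped largest t 34.1 pos [0.4298 0.3023 0.0511] F [ 0.4 -0.1  0.5] open 0.615
lifted t 34.9 pos [0.4285 0.3014 0.2182] F [-0.3 -0.3 -2. ] open 0.611
over t 36.9 pos [0.6068 0.016  0.1162] F [ 0.3 -0.2 -0.2] open 0.612
down hit=True t 37.6 pos [0.6046 0.0147 0.0651] F [-0.6 -0.1  4.3] open 0.609
```

View pics/L0.png

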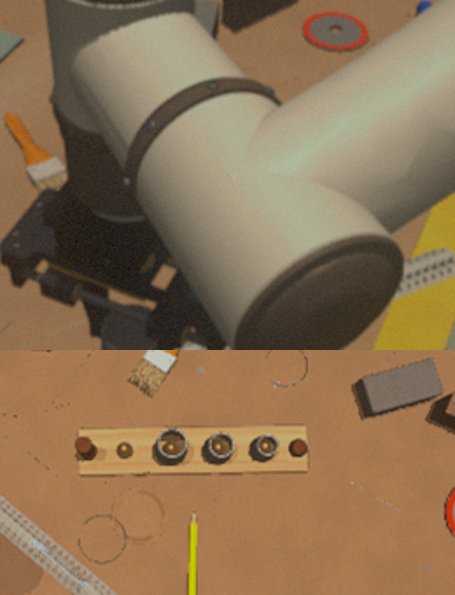

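The top view shows three reducers in place on their cones, with the first cone still free. Largest is now at board level (z = 65 mm), so I'll release it, retreat and check.

Run:
```python
from h import *
release('largest'); env.goto([.43,.35,.25],O); env.dwell(.5); st('away'); snap('fin')
```

```text
up t 39.2 pos [0.6024 0.0146 0.2184] F [ 0.   0.2 -1.2] open 1.004
away t 41.1 pos [0.4301 0.3499 0.25  ] F [ 0.2 -0.  -0.9] open 1.0
```

View pics/fin.png

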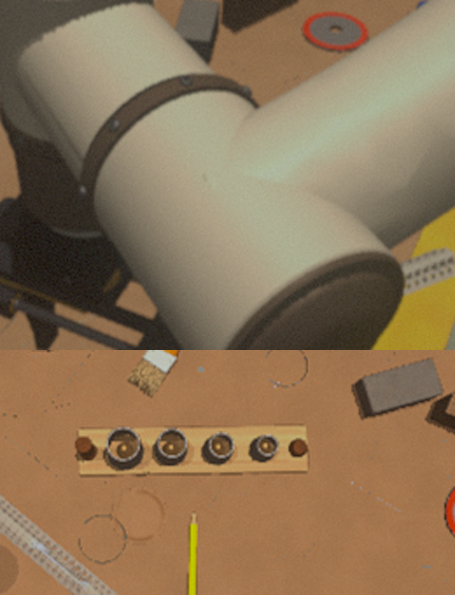

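The top view shows all four in order with a cone tip inside each, but the arm blocks the scene camera. I'll move it aside for one side check, then hand in.

Run:
```python
from h import *
env.goto([.42,-.25,.25],O); env.dwell(.3); st('away'); snap('fin2')
```

```text
away t 43.7 pos [ 0.4202 -0.2497  0.25  ] F [ 0.7 -0.1  0.4] open 0.999
```

View pics/fin2.png

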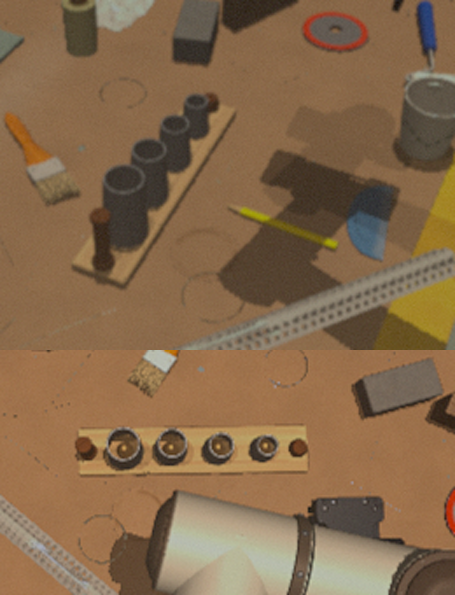

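All four stand upright in decreasing size from the tall post at (101,240) to the button at (210,100).

```bash
python3 -c "
from workcell import env
env.close_job(); print(env.read_state()['clock'])"
```

```text
the job is handed in; nothing more can be done
the job is handed in; nothing more can be done
```

All four reducers are on the rack, one over each cone, running from the largest next to the tall post down to the smallest next to the low button. All are released, and I handed the job in at about 44 s of the 93 s allowed.

**Last checks:** The final pictures from both cameras show all four upright and in the right order, and the top view shows a cone tip inside each. Each one came down to board level within about 1 mm. The tool-force readings I printed stayed under 6 N. The arm was clear of the rack when I handed in.

**What failed or disagreed:**
- **Unreachable turn:** My first choice of wrist angle couldn't reach the medium reducer's cone. No move was made, and I used the half-turned equivalent from then on.
- **Camera mismatch:** The two cameras disagreed by 2–8 mm in y on the starting positions, so I used a combined fit. That was close enough for every grasp and placing.

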